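# Bond a batch of magnet tiles in the sprung press

### The job

With the scraper block, wipe all the red support chips off the sprung plate of the bonding press into its scrap bin (they are sharp: keep the fingers off them), then lay all the printed magnet tiles flat on the plate, evenly about its middle, and with the tamper press them all at once squarely down until the plate bottoms out level, holding it there for about two seconds. Then put the pressed tiles flat in the cardboard tray, without stacking them, and leave the scraper and the tamper standing on the middle of their own mats, the scraper on the yellow one and the tamper on the blue one. Leave the chips in the bin and do not disturb the glue, cutters or caliper.

Things in the scene. Friction and masses are not known exactly. Their poses are not given: they have to be found in the camera images.
- press: Fixed grey bonding press, base 150 (x) by 135 (y) by 36 mm high, with a sprung square plate on top and an open black scrap bin joined to its -y side. Origin at table level under the plate's centre; x and y along the plate's edges. Position and yaw vary.
- plate_top (a point): Centre of the top face of the brass-coloured sprung plate, 130 x 130 x 8 mm, z is the plate's normal. At rest level, its top is 66 mm above the table; nothing stands round its edges. It rides on springs: it can sink 10 mm, and it tips when it is pushed off centre (about 1 degree per 0.1 N m), about its own centre. The overhanging -y edge ends above the scrap bin.
- plate_depth (a joint): How far the sprung plate has sunk, in m: 0 at rest (up), 0.010 bottomed out. It starts to sink at about 6 N downwards and bottoms out at about 15 N (loads standing on it included).
- scrap_in (a point): Centre of the floor of the black scrap bin (floor 5 mm above the table, inside 152 along the press's x by 77 along its y, rim 46 mm above the table). It lies 104.5 mm from the plate's centre towards the press's -y, under the plate's -y edge, so that whatever is pushed over that edge falls in.
- scraper: Loose scraper block, 220 g: weighted yellow foot 110 (x) x 50 (y) x 16 mm high, black handle 40 (x) x 24 (y) mm standing on its middle, up to 60 mm. Origin: centre of the underside. Graspable across its y. Symmetric under a half turn.
- tamper: Loose flat tamper, 420 g: aluminium foot 110 (x) x 64 (y) x 14 mm thick with a flat underside, blue square handle 28 x 28 mm standing on its middle, up to 64 mm. Origin: centre of the underside. Graspable across its y. Symmetric under a half turn.
- scraper_mat: Fixed yellow mat of the scraper, 140 (x) x 90 (y) x 3 mm. Origin: centre of its underside. The scraper starts on it.
- tamper_mat: Fixed blue mat of the tamper, 140 (x) x 90 (y) x 3 mm. Origin: centre of its underside. The tamper starts on it. The two mats may be swapped.
- sheet: Fixed dark steel build sheet, 130 (x) x 170 (y) x 3 mm, on which the tiles start. Origin: centre of its underside.
- carton: Fixed open cardboard tray for finished tiles, 140 (x) x 180 (y) x 28 mm high outside, walls and floor 4 mm. Origin: centre of its underside.
- carton_in (a point): Centre of the inner floor of the cardboard tray, 4 mm above the table; axes as the tray.
- tile1: Loose orange printed magnet tile with a black backing, 26 (x) x 44 (y) x 10 mm thick, 30 g, flat on the build sheet at the start. Origin: centre of the underside. Two or three of the tiles are present.
- tile2: Loose green printed magnet tile with a black backing, 26 (x) x 44 (y) x 10 mm thick, 30 g, flat on the build sheet at the start. Origin: centre of the underside. Two or three of the tiles are present.
- tile3: Loose white printed magnet tile with a black backing, 26 (x) x 44 (y) x 10 mm thick, 30 g, flat on the build sheet at the start. Origin: centre of the underside. Two or three of the tiles are present.
- chip1: Loose red chip of broken support, 20 x 13 x 8 mm (x, y, z), 12 g, lying on the sprung plate within about 45 mm of its middle. Origin: centre of the underside. Three to five of the chips are present.
- chip2: Loose red chip of broken support, 16 x 16 x 7 mm (x, y, z), 12 g, lying on the sprung plate within about 45 mm of its middle. Origin: centre of the underside. Three to five of the chips are present.
- chip3: Loose red chip of broken support, 22 x 10 x 9 mm (x, y, z), 12 g, lying on the sprung plate within about 45 mm of its middle. Origin: centre of the underside. Three to five of the chips are present.
- chip4: Loose red chip of broken support, 14 x 18 x 7 mm (x, y, z), 12 g, lying on the sprung plate within about 45 mm of its middle. Origin: centre of the underside. Three to five of the chips are present.
- chip5: Loose red chip of broken support, 18 x 12 x 8 mm (x, y, z), 12 g, lying on the sprung plate within about 45 mm of its middle. Origin: centre of the underside. Three to five of the chips are present.
- glue: Loose bystander: a small glue bottle, 32 mm across, 85 mm high, beyond the tool mats; not part of the job. Origin: on its underside.
- cutters: Loose bystander: red-handled flush cutters, 120 mm long, lying at the left; not part of the job. Origin: on its underside.
- caliper: Loose bystander: a digital caliper, 200 mm long, lying beyond the press; not part of the job. Origin: on its underside.
Things that resemble listed ones, but are neither listed nor needed, are in the scene too. Of the things that look like the tile1, take the one that is farthest to the robot's left at the start.

How it is judged:
On the way, in this order (a step that is already met when the one before it is completed fails the run):
1. all the chips are in the scrap bin (x of chip1 in the frame of scrap_in between -0.08 and 0.08 m and y of chip1 in the frame of scrap_in between -0.046 and 0.046 m and z of chip1 in the frame of scrap_in between -0.01 and 0.04 m and x of chip2 in the frame of scrap_in between -0.08 and 0.08 m and y of chip2 in the frame of scrap_in between -0.046 and 0.046 m and z of chip2 in the frame of scrap_in between -0.01 and 0.04 m and x of chip3 in the frame of scrap_in between -0.08 and 0.08 m and y of chip3 in the frame of scrap_in between -0.046 and 0.046 m and z of chip3 in the frame of scrap_in between -0.01 and 0.04 m and x of chip4 in the frame of scrap_in between -0.08 and 0.08 m and y of chip4 in the frame of scrap_in between -0.046 and 0.046 m and z of chip4 in the frame of scrap_in between -0.01 and 0.04 m and x of chip5 in the frame of scrap_in between -0.08 and 0.08 m and y of chip5 in the frame of scrap_in between -0.046 and 0.046 m and z of chip5 in the frame of scrap_in between -0.01 and 0.04 m), for 0.2 s.
2. all the tiles lie flat on the sprung plate, let go (x of tile1 in the frame of plate_top between -0.065 and 0.065 m and y of tile1 in the frame of plate_top between -0.065 and 0.065 m and z of tile1 in the frame of plate_top between -0.006 and 0.014 m and x of tile2 in the frame of plate_top between -0.065 and 0.065 m and y of tile2 in the frame of plate_top between -0.065 and 0.065 m and z of tile2 in the frame of plate_top between -0.006 and 0.014 m and x of tile3 in the frame of plate_top between -0.065 and 0.065 m and y of tile3 in the frame of plate_top between -0.065 and 0.065 m and z of tile3 in the frame of plate_top between -0.006 and 0.014 m and angle between the z axis of each of tile1, tile2, tile3 and the z axis of plate_top, either way round below 0.12 rad and contact force between the fingers and tile1 below 0.1 N and contact force between the fingers and tile2 below 0.1 N and contact force between the fingers and tile3 below 0.1 N), for 0.2 s.
3. the tamper presses on every tile at once, the plate bottomed out and level, for 1 s (x of tile1 in the frame of plate_top between -0.065 and 0.065 m and y of tile1 in the frame of plate_top between -0.065 and 0.065 m and z of tile1 in the frame of plate_top between -0.006 and 0.014 m and x of tile2 in the frame of plate_top between -0.065 and 0.065 m and y of tile2 in the frame of plate_top between -0.065 and 0.065 m and z of tile2 in the frame of plate_top between -0.006 and 0.014 m and x of tile3 in the frame of plate_top between -0.065 and 0.065 m and y of tile3 in the frame of plate_top between -0.065 and 0.065 m and z of tile3 in the frame of plate_top between -0.006 and 0.014 m and value of joint plate_depth above 0.0085 m and angle between plate_top's own z axis and vertical below 0.04 rad and angle between tamper's own z axis and vertical below 0.05 rad and contact force between tamper and tile1 above 0.4 N and contact force between tamper and tile2 above 0.4 N and contact force between tamper and tile3 above 0.4 N), for 1 s.
At the end, for the whole second after the job is handed in: Every chip lies in the scrap bin; every tile lies flat (within 0.15 rad) in the cardboard tray, not stacked (centres over 20 mm apart); scraper and tamper stand upright (within 0.1 rad) on their own mats, within 30 mm of the mat's centre; all at rest (all of step 1 and horizontal distance between scraper and scraper_mat below 0.03 m and height (world z) of each of scraper, tamper below 0.012 m and angle between each of scraper, tamper's own z axis and vertical below 0.1 rad and linear speed of each of scraper, tamper, tile1, tile2, tile3 below 0.02 m/s and horizontal distance between tamper and tamper_mat below 0.03 m and x of tile1 in the frame of carton_in between -0.066 and 0.066 m and y of tile1 in the frame of carton_in between -0.086 and 0.086 m and z of tile1 in the frame of carton_in between -0.006 and 0.016 m and angle between the z axis of each of tile1, tile2, tile3 and the z axis of carton, either way round below 0.15 rad and x of tile2 in the frame of carton_in between -0.066 and 0.066 m and y of tile2 in the frame of carton_in between -0.086 and 0.086 m and z of tile2 in the frame of carton_in between -0.006 and 0.016 m and x of tile3 in the frame of carton_in between -0.066 and 0.066 m and y of tile3 in the frame of carton_in between -0.086 and 0.086 m and z of tile3 in the frame of carton_in between -0.006 and 0.016 m and horizontal distance between tile1 and tile2 above 0.02 m and horizontal distance between each of tile2, tile1 and tile3 above 0.02 m); the robot touches nothing.
It fails at once if a chip is touched with the fingers (over 0.5 N) (contact force between the fingers and chip1 above 0.5 N or contact force between the fingers and chip2 above 0.5 N or contact force between the fingers and chip3 above 0.5 N or contact force between the fingers and chip4 above 0.5 N or contact force between the fingers and chip5 above 0.5 N).
It fails at once if a bystander is moved by more than 25 mm (distance of any of glue, cutters, caliper from where it was at the start of the episode above 0.025 m).
Of tile1, tile2, tile3 only 2 to 3 are there at a start; the rules pass over those that are not, and their reading is None.
Of chip1, chip2, chip3, chip4, chip5 only 3 to 5 are there at a start; the rules pass over those that are not, and their reading is None.
At some moment in a run one of scraper, tamper may be knocked a few centimetres aside while the robot is not near it.
Once in a run the grip may slacken for a moment while it holds something.
It also fails if it takes over 210 s, if anything falls off the work surface, if the arm or the gripper's body presses on something with over 40 N, if the wrist force passes 120 N, or if a joint passes its speed limit or range.

### The arm

A 7-joint arm with a two-finger parallel gripper is mounted at the origin on the work surface. World frame = base frame: x ahead of the robot, y to its left, z up, the work surface at z = 0. Lengths are in m, angles in rad, forces in N, time in s.
With the tool pointing down it reaches from about 0.375 to 0.925 m from the base axis. Payload 3.1 kg.
Tool frame: the origin (TCP) lies between the finger pads; the fingertips stand 25 mm ahead of it and the grasp point (between the pads) lies 6 mm ahead of it (r.finger_overhang is the distance from the TCP to the fingertips, in m); z points along the fingers, y is the direction in which the jaws open and shut (so a half turn about z gives the same grasp; the last joint's range is limited). The gripper opens to 85 mm and grips with 20 to 120 N. Pads are 22 mm wide; open, the fingers measure 114 mm over their backs; the gripper's body (76 mm by 85 mm) begins 54 mm behind the grasp point. The pads swing forward as they close: fully open they stand 13 mm farther back than shut.
Start: joints at [-1.201, 0.383, 0.044, 1.598, -0.018, 1.161, -0.05], TCP at [0.293, 0.58, 0.256] pointing down, gripper open.
Joint ranges: [-2.61, 2.61], [-0.41, 2.15], [-1.48, 1.57], [0, 2.5], [-1.57, 4.71], [0.05, 1.97], [-2.85, 2.85]. Speed limits (rad/s): [2.79, 2.79, 3.14, 3.14, 3.14, 3.14, 3.14].

### API

Orientations are given as a rotation vector (axis times angle).
In Python, from bench import r gives the robot as it stands.
- The arm moves only by the tool jog_arm, never from a script. Its argument "plan" is one flat list of numbers, 5 for each row, row after row: the shift along the tool's x, y, z in cm, then the turn about the tool's z in degrees, then the finger opening in cm, from 0 to 8.54. In form: [x, y, z, yaw, hand, x, y, z, yaw, hand, ...]. A call has 1 to 20 rows; each row is the pose to reach, as a shift and turn from the pose commanded when the call began, along the tool's axes at that moment; what a row does not reach only later rows make up. A row lasts 1/8 s, in which the tool goes at most 62.5 mm and 10.7 degrees, less where a joint would pass 70% of its speed; a pose out of reach is approached as far as the arm can. A call with a gripper value outside its range is refused whole. The fingers move at their own pace and stop on an object; "squeeze" is the grip in N (left out, the last holds). Time passes only in rows, so rows that repeat a pose let the fingers close. It gives the time, the measured TCP pose, the force and the opening at its end, in the units of the state.
- r.read_state(): the state, without advancing time (a new reading comes with each control period).
- r.camera(name): name is "scene" or "top"; returns a dict with "image" (384x512x3 uint8, red, green, blue), "fx", "fy", "cx", "cy" (pixels), "extrinsics" (4x4, takes a point from world to camera coordinates). Camera axes: x right, y up, looking along -z (the intrinsics and any distortion apply to the point x, -y, -z); pixel columns grow to the right and rows downward; lengths in m; the calibration is good to about 2 mm. A picture is of the moment at which its call begins. There is no depth.
- r.finish_job(): hands the job in, once; it reports no verdict.
Trained networks look in a picture, given as the dict that the camera call returned (one of the last four; its "shot" number tells which), for a name from the list of things; names that differ only in an ending like _2 or _b are one class to them, and where a whole thing is asked for, a point or a joint stands for the part that bears it (a point fixed in the world has none). Each returns a list of dicts, best first, with "conf" (0 to 1); they miss things now and then, are a little off and sometimes report something else, mostly with a low value. They report only what shows in the picture. A call takes as long as a camera call. They do not tell look-alikes from the thing itself.
- r.search_frame(query, picture): "xyz" ([x, y, z] in m, in the coordinates of the camera as it stood for that picture, good to about 4 mm: the middle of the surface that is visible of it).
The state is a dict: "clock": time; "qpos": joint angles; "qvel": joint speeds; "effort": joint torques, N m; "ee_pos": TCP position; "orientation": TCP orientation; "force": force on the tool from outside, world axes, zero at the start; "ft_torque": the same for the moment, N m; "width": finger opening in m.
Only numpy, scipy, OpenCV 4.12 (cv2) and the standard library are available. Lean on these libraries where they do the work, as an engineer would, in place of code of your own. Each camera call takes 0.05 s, during which the arm holds its last target. There are 200 camera calls.

## Working session

There is one attempt and no reset: what is moved stays moved. The work goes in short steps, Python scripts to look and compute and a tool call to move; the robot and the scene stay as the last step left them, time stands still between calls to the robot, and variables do not carry over. Pictures are saved under pics/ and viewed, about 12 in all and at most 16, crops included, and the job is handed in when it is done.

Besides the shell and the picture viewer there is one more tool, called by a JSON object that holds its "name" and its "arguments". jog_arm: Moves the arm, as the interface text tells. Its arguments: {"type":"object","properties":{"plan":{"type":"array","items":{"type":"number"}},"squeeze":{"type":"number"}},"required":["plan"]}

```bash
ls; mkdir -p pics; cat > h.py <<'E'
import numpy as np, cv2
from bench import r
from scipy.spatial.transform import Rotation as R
def shot(n,name=None):
    p=r.camera(n)
    if name: cv2.imwrite('pics/'+name,cv2.cvtColor(p['image'],cv2.COLOR_RGB2BGR))
    return p
def c2w(p,x):
    return (np.linalg.inv(p['extrinsics'])@np.r_[x,1])[:3]
def px(p,w):
    c=(p['extrinsics']@np.r_[w,1])[:3]; return np.array([p['fx']*c[0]/-c[2]+p['cx'],p['fy']*-c[1]/-c[2]+p['cy']])
def ray(p,u,v,z):
    E=np.linalg.inv(p['extrinsics']); d=E[:3,:3]@np.array([(u-p['cx'])/p['fx'],-(v-p['cy'])/p['fy'],-1]); o=E[:3,3]
    return o+d*(z-o[2])/d[2]
def find(p,q,n=3):
    for d in r.search_frame(q,p)[:n]:
        w=c2w(p,d['xyz']); print(q,round(d['conf'],2),w.round(3),px(p,w).round(0))
def st():
    s=r.read_state(); T=R.from_rotvec(s['orientation']).as_matrix()
    print('t',round(s['clock'],2),'tcp',np.round(s['ee_pos'],4),'F',np.round(s['force'],1),'w',round(s['width'],4)); print('X',T[:,0].round(3),'Y',T[:,1].round(3),'Z',T[:,2].round(3)); return s,T
E
python3 - <<'E'
from h import *
st()
a=shot('top','top0.png'); b=shot('scene','scene0.png')
print({k:v for k,v in a.items() if k!='image'}); print({k:v for k,v in b.items() if k!='image'})
for p in (a,b):
    for q in 'press plate_top scraper tamper scraper_mat tamper_mat sheet carton tile1 tile2 tile3 chip1 chip2 chip3 chip4 chip5 glue cutters caliper'.split(): find(p,q,4)
E
```

```text
pics
t 0.0 tcp [0.2927 0.5794 0.2549] F [ 0.3 -0.9 -0.6] w 0.0854
X [-0.893  0.451 -0.   ] Y [ 0.451  0.893 -0.003] Z [-0.001 -0.002 -1.   ]
{'fx': 427.98613817643053, 'fy': 427.98613817643053, 'cx': 249.31072841326113, 'cy': 188.4333821904079, 'extrinsics': array([[ 1.13764822e-02, -9.99663974e-01,  2.32919532e-02,
         2.16203733e-04],
       [ 9.90473284e-01,  1.44626417e-02,  1.36943440e-01,
        -5.67032684e-01],
       [-1.37234287e-01,  2.15121227e-02,  9.90304993e-01,
        -1.02596198e+00],
       [ 0.00000000e+00,  0.00000000e+00,  0.00000000e+00,
         1.00000000e+00]]), 'shot': 1}
{'fx': 472.7288414524696, 'fy': 472.7288414524696, 'cx': 247.94482645615838, 'cy': 190.71861666663185, 'extrinsics': array([[ 0.71881099,  0.69487984, -0.02127847, -0.43885583],
       [-0.47245337,  0.51071992,  0.71829867,  0.22990096],
       [ 0.5099986 , -0.50626789,  0.69540941, -1.78346883],
       [ 0.        ,  0.        ,  0.        ,  1.        ]]), 'shot': 2}
press 0.9 [ 0.575 -0.083  0.046] [286. 185.]
plate_top 0.8 [ 0.571 -0.05   0.061] [273. 186.]
scraper 0.74 [ 0.423
[... 1687 characters left out ...]
0.414 0.249 0.004] [257. 145.]
carton 0.28 [ 0.447 -0.35   0.025] [122. 240.]
tile1 0.58 [0.603 0.264 0.012] [301. 164.]
tile1 0.58 [0.618 0.206 0.012] [293. 175.]
tile2 0.58 [0.603 0.264 0.012] [301. 164.]
tile2 0.58 [0.618 0.206 0.012] [293. 175.]
tile3 0.58 [0.603 0.264 0.012] [301. 164.]
tile3 0.58 [0.618 0.206 0.012] [293. 175.]
chip1 0.71 [ 0.581 -0.341  0.016] [154. 266.]
chip2 0.71 [ 0.581 -0.341  0.016] [154. 266.]
chip3 0.71 [ 0.581 -0.341  0.016] [154. 266.]
chip4 0.71 [ 0.581 -0.341  0.016] [154. 266.]
chip5 0.71 [ 0.581 -0.341  0.016] [154. 266.]
glue 0.55 [ 0.734 -0.247  0.055] [216. 268.]
cutters 0.55 [0.48  0.388 0.01 ] [296. 134.]
caliper 0.76 [0.767 0.023 0.002] [291. 231.]
```

```bash
python3 - <<'E'
import cv2
a=cv2.imread('pics/top0.png'); cv2.imwrite('pics/top0b.png',cv2.resize(a[60:320,60:450],None,fx=2.05,fy=2.05,interpolation=cv2.INTER_CUBIC))
E
```

```text
(no output)
```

View pics/top0b.png

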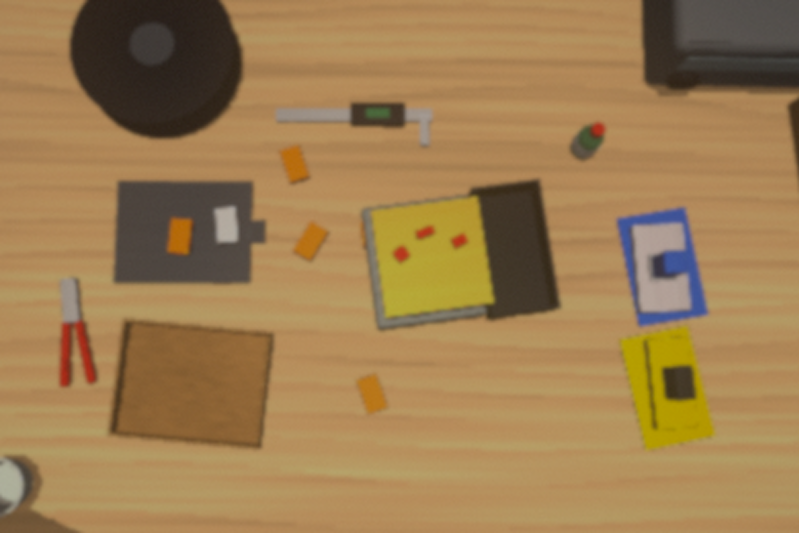

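View pics/scene0.png

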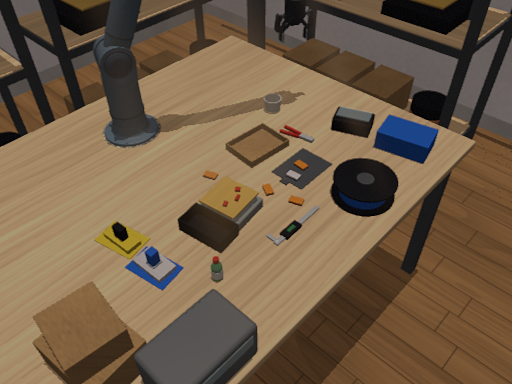

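```bash
cat >> h.py <<'E'
def seg(p,lo,hi,z,box=None,name='',amin=15,k=0):
    hsv=cv2.cvtColor(p['image'],cv2.COLOR_RGB2HSV); m=cv2.inRange(hsv,np.array(lo),np.array(hi))
    if box: q=np.zeros_like(m); a,b,c,d=box; q[b:d,a:c]=m[b:d,a:c]; m=q
    if k: m=cv2.morphologyEx(m,cv2.MORPH_CLOSE,np.ones((k,k)))
    out=[]
    for c in cv2.findContours(m,cv2.RETR_EXTERNAL,cv2.CHAIN_APPROX_NONE)[0]:
        if cv2.contourArea(c)<amin: continue
        W=np.array([ray(p,u,v,z)[:2] for u,v in c[:,0]])
        (cx,cy),(w,h),ang=cv2.minAreaRect((W*1000).astype(np.float32))
        if w<h: w,h,ang=h,w,ang+90   # ang: direction of long side
        ang=(ang+90)%180-90
        mu=cv2.moments(c); cc=ray(p,mu['m10']/mu['m00'],mu['m01']/mu['m00'],z)
        print(name,'rect c',round(cx),round(cy),'size',round(w),round(h),'longdir',round(ang,1),'centroid',(cc[:2]*1000).round(0),'px',c[:,0].mean(0).round(0)); out.append((cx,cy,ang))
    return out
E
python3 - <<'E'
from h import *
p=shot('top'); hsv=cv2.cvtColor(p['image'],cv2.COLOR_RGB2HSV)
for n,u,v in [('plate',270,190),('chip',255,184),('smat',402,240),('sfoot',385,245),('tmat',372,205),('tfoot',378,180),('tfoot2',380,205),('sheet',130,170),('tile',148,175),('white',170,170),('carton',160,250),('wood',300,280),('handle',388,188),('shandle',391,246),('frame',243,205)]: print(n,hsv[v,u])
seg(p,(20,180,120),(35,255,255),.066,(230,140,310,230),'plate',100,5)
seg(p,(20,180,80),(35,255,255),.003,(355,200,420,300),'smat',100,7)
seg(p,(100,150,60),(125,255,255),.003,(350,150,420,225),'tmat',100,15)
seg(p,(0,0,0),(180,90,90),.003,(105,130,195,202),'sheet',100,9)
seg(p,(8,150,120),(20,255,255),.013,(100,100,260,280),'orange')
seg(p,(0,0,140),(180,60,255),.013,(105,130,195,202),'white')
seg(p,(0,0,120),(180,60,255),.017,(355,150,420,225),'tfoot',50,5)
seg(p,(0,180,100),(8,255,255),.07,(230,140,310,230),'chip',8)
seg(p,(0,0,0),(180,255,70),.046,(270,130,350,230),'bin',50)
E
```

```text
plate [ 25 184 183]
chip [  5 212 185]
smat [ 19 127 177]
sfoot [ 20 143  64]
tmat [ 11  31 162]
tfoot [ 10  38 176]
tfoot2 [ 12  38 176]
sheet [12 50 77]
tile [ 17 242 181]
white [ 17  27 178]
carton [ 16 157 141]
wood [ 18 125 182]
handle [112 152 154]
shandle [18 99 67]
frame [ 20  51 120]
plate rect c 573 -44 size 125 125 longdir 9.0 centroid [575. -45.] px [271. 184.]
smat rect c 423 -340 size 138 88 longdir 12.3 centroid [ 422. -340.] px [385. 249.]
sheet rect c 610 257 size 179 123 longdir -89.2 centroid [609. 264.] px [150. 173.]
orange rect c 411 26 size 45 28 longdir 19.5 centroid [411.  26.] px [241. 252.]
orange rect c 420 242 size 170 137 longdir 85.5 centroid [420. 242.] px [154. 248.]
orange rect c 584 -9 size 18 18 longdir -44.6 centroid [584.  -8.] px [255. 183.]
orange rect c 598 105 size 46 28 longdir -32.2 centroid [598. 105.] px [211. 177.]
orange rect c 603 267 size 44 28 longdir 0.9 centroid [603. 268.] px [147. 175.]
orange rect c 697 128 size 46 28 longdir 19.5 centroid [697. 128.] px [203. 139.]
white rect c 617 210 size 43 25 longdir 7.8 centroid [617. 210.] px [170. 169.]
tfoot rect c 572 -334 size 140 91 longdir 10.4 centroid [ 564. -336.] px [380. 185.]
chip rect c 576 -6 size 10 9 longdir -44.0 centroid [575.  -5.] px [255. 183.]
bin rect c 587 -143 size 155 83 longdir 8.5 centroid [ 587. -149.] px [311. 181.]
```

```bash
cat >> h.py <<'E'
from scipy.optimize import minimize
def sil(p,x,y,yaw,z0,z1,lx,ly,S=4):
    c,s=np.cos(yaw),np.sin(yaw)
    P=[px(p,[x+a*lx/2*c-b*ly/2*s,y+a*lx/2*s+b*ly/2*c,z]) for a in(-1,1) for b in(-1,1) for z in(z0,z1)]
    H=cv2.convexHull(((np.array(P)+.5)*S*16).astype(np.int32)); h,w=p['image'].shape[:2]
    m=np.zeros((h*S,w*S),np.uint8); cv2.fillConvexPoly(m,H,255,shift=4); return cv2.resize(m,(w,h),interpolation=cv2.INTER_AREA)/255.
def fit(views,x,y,yawdeg,z0,z1,lx,ly,r=30,name=''):
    """views: list of (picture, lo, hi)"""
    M=[]
    for p,lo,hi in views:
        hsv=cv2.cvtColor(p['image'],cv2.COLOR_RGB2HSV); m=cv2.inRange(hsv,np.array(lo),np.array(hi))/255.
        u,v=px(p,[x,y,(z0+z1)/2]).astype(int); q=np.zeros_like(m); sl=np.s_[max(v-r,0):v+r,max(u-r,0):u+r]; q[sl]=m[sl]; M.append((p,q))
    f=lambda t:sum(np.abs(sil(p,t[0]/1e3,t[1]/1e3,np.radians(t[2]),z0,z1,lx,ly)-m).sum()/max(m.sum(),1) for p,m in M)
    best=min((minimize(f,[x*1e3+a,y*1e3+b,yawdeg],method='Nelder-Mead',options=dict(initial_simplex=[[x*1e3+a,y*1e3+b,yawdeg],[x*1e3+a+8,y*1e3+b,yawdeg],[x*1e3+a,y*1e3+b+8,yawdeg],[x*1e3+a,y*1e3+b,yawdeg+8]],maxiter=120)) for a,b in((0,0),(-8,8))),key=lambda o:o.fun)
    print(name,best.x.round(1),'err',round(best.fun,2),[int(m.sum()) for _,m in M]); return best.x
def go(tcp,yang,op):
    """print row in cm/deg: TCP world target, tool-Y world angle deg (mod 180)"""
    s=r.read_state(); T=R.from_rotvec(s['orientation']).as_matrix(); d=T.T@(np.array(tcp)-s['ee_pos'])*100
    a=np.degrees(np.arctan2(T[1,1],T[0,1])); t=(a-yang+90)%180-90
    print('row',d.round(2),'turn',round(t,1),'j7',round(s['qpos'][6],2))
E
python3 - <<'E'
from h import *
a=shot('top'); b=shot('scene')
Y=((18,150,40),(35,255,255)); 
print('--plate'); pl=((20,150,90),(35,255,255))
for v in ([(a,(20,150,100),(35,255,255))],[(b,(18,100,80),(35,255,255))]):
    seg(v[0][0],v[0][1],v[0][2],.066,None,'pl',200,5)
dk=((0,0,0),(180,255,60)); bl=((100,100,20),(130,255,255))
for n,v in (('top',[a]),('scene',[b])):
    fit([(q,*dk) for q in v],.415,-.335,8,.019,.063,.04,.024,14,'scr handle '+n)
    fit([(q,*bl) for q in v],.575,-.335,8,.017,.067,.028,.028,14,'tam handle '+n)
    fit([(q,(8,150,120),(19,255,255)) for q in v],.603,.267,90,.006,.013,.026,.044,14,'t1 '+n) 
for nm,q in(('a',a),('b',b)):
    im=cv2.cvtColor(q['image'],cv2.COLOR_RGB2BGR)
    u,v=px(q,[.5,-.34,.03]).astype(int); cr1=im[v-45:v+45,u-45:u+45]
    u,v=px(q,[.58,-.07,.05]).astype(int); cr2=im[v-45:v+45,u-45:u+45]
    u,v=px(q,[.6,.24,.01]).astype(int); cr3=im[v-45:v+45,u-45:u+45]
    cv2.imwrite(f'pics/c{nm}.png',np.hstack([cv2.resize(c,(266,266),interpolation=cv2.INTER_CUBIC) for c in(cr1,cr2,cr3)]))
cv2.imwrite('pics/cab.png',np.vstack([cv2.imread('pics/ca.png'),cv2.imread('pics/cb.png')]))
E
```

```text
--plate
pl rect c 423 -318 size 133 87 longdir 12.6 centroid [ 422. -318.] px [385. 249.]
pl rect c 574 -44 size 132 130 longdir 8.6 centroid [573. -44.] px [271. 185.]
pl rect c 477 -363 size 139 88 longdir 12.3 centroid [ 478. -364.] px [123. 239.]
pl rect c 573 -44 size 136 132 longdir -81.8 centroid [576. -46.] px [228. 197.]
pl rect c -1006 432 size 249 114 longdir 41.0 centroid [-1013.   447.] px [86.  2.]
scr handle top [ 432.4 -316.    -1.4] err 21.14 [12]
tam handle top [ 573.4 -344.5   19.8] err 0.54 [198]
t1 top [603.3 268.3  87.1] err 0.08 [188]
scr handle scene [ 425.7 -341.9   -6.9] err 0.21 [187]
tam handle scene [ 566.1 -332.8  -18.2] err 0.29 [204]
t1 scene [598.3 271.   90.4] err 0.36 [67]
```

View pics/cab.png

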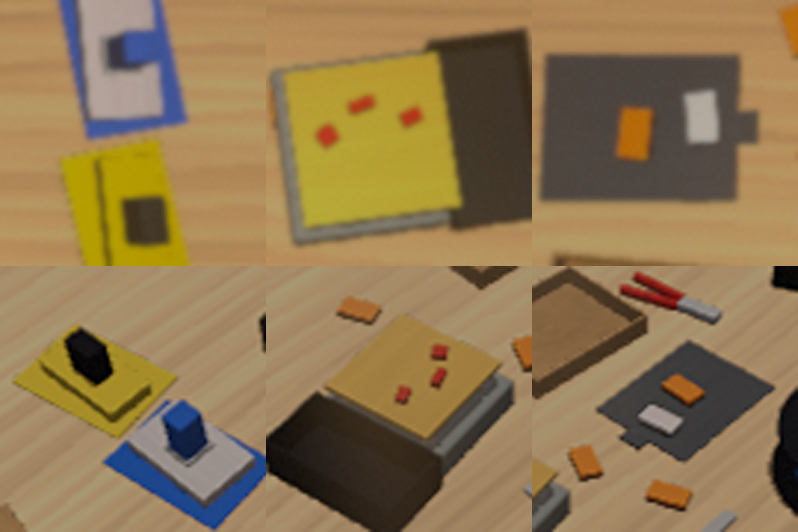

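```bash
python3 - <<'E'
from h import *
a=shot('top'); b=shot('scene')
dk=((0,0,0),(180,130,85)); dks=((0,0,0),(180,255,60)); bl=((100,60,20),(130,255,255))
for x in(8,12):
  T=fit([(a,*dk)],.42,-.335,8,.019,.063,.04,.024,x,'scr top')
  fit([(a,*dk),(b,*dks)],.42,-.335,8,.019,.063,.04,.024,12,'scr both')
tw=((0,0,110),(180,70,255))
fit([(a,*tw)],.57,-.335,8,.003,.017,.11,.064,30,'tamper foot top')
fit([(b,*tw)],.57,-.335,8,.003,.017,.11,.064,30,'tamper foot scene')
fit([(b,*bl)],.57,-.335,8,.017,.067,.028,.028,11,'tamper hdl scene')
fit([(a,*bl)],.57,-.335,8,.017,.067,.028,.028,9,'tamper hdl top')
fit([(a,(0,0,140),(180,60,255))],.617,.21,98,.006,.013,.026,.044,14,'white')
go((.423,-.336,.12),98,.06)
E
```

```text
scr top [ 424.3 -335.    -1.7] err 1.84 [95]
scr both [ 426.5 -341.9   -2.7] err 1.64 [115, 183]
scr top [ 429.7 -337.6    1.4] err 1.37 [115]
scr both [ 426.5 -341.9   -2.7] err 1.64 [115, 183]
tamper foot top [ 571.7 -333.6    3. ] err 0.41 [1144]
tamper foot scene [ 561.8 -330.3    3.8] err 0.63 [573]
tamper hdl scene [ 565.3 -332.6  -17.3] err 0.2 [214]
tamper hdl top [ 573.2 -339.1   20.4] err 0.57 [140]
white [618.3 210.4  98.4] err 0.18 [161]
row [-52.91 -75.92  13.63] turn -34.8 j7 -0.05
```

```bash
python3 - <<'E'
from h import *
go((.55,.1,.25),93,.06)
go((.426,-.339,.16),93,.06)
E
```

```text
row [-44.58 -31.28   0.63] turn -29.8 j7 -0.05
row [-53.31 -76.05   9.63] turn -29.8 j7 -0.05
```

{"name": "jog_arm", "arguments": {"plan": [-44.6,-31.3,0.6,-29.8,8,-44.6,-31.3,0.6,-29.8,8,-44.6,-31.3,0.6,-29.8,8,-44.6,-31.3,0.6,-29.8,8,-44.6,-31.3,0.6,-29.8,8,-44.6,-31.3,0.6,-29.8,8,-44.6,-31.3,0.6,-29.8,8,-44.6,-31.3,0.6,-29.8,8,-53.3,-76,9.6,-29.8,7,-53.3,-76,9.6,-29.8,7,-53.3,-76,9.6,-29.8,7,-53.3,-76,9.6,-29.8,7,-53.3,-76,9.6,-29.8,7,-53.3,-76,9.6,-29.8,7,-53.3,-76,9.6,-29.8,7,-53.3,-76,9.6,-29.8,7,-53.3,-76,9.6,-29.8,7,-53.3,-76,9.6,-29.8,7,-53.3,-76,9.6,-29.8,7,-53.3,-76,9.6,-29.8,7]}}

```text
clock: 4.75
ee_pos: [0.4273, -0.3368, 0.1605]
orientation: [-0.087, 3.14, 0.001]
force: [-0.4, -0.1, 0.1]
width: 0.0699
```

```bash
python3 - <<'E'
from h import *
st(); go((.426,-.339,.05),93,.06)
p=shot('scene'); im=cv2.cvtColor(p['image'],cv2.COLOR_RGB2BGR)
a=cv2.cvtColor(shot('top')['image'],cv2.COLOR_RGB2BGR)
cv2.imwrite('pics/g1.png',np.hstack([cv2.resize(im[180:290,70:190],None,fx=3.3,fy=3.3,interpolation=cv2.INTER_CUBIC),cv2.resize(a[180:290,330:450],None,fx=3.3,fy=3.3,interpolation=cv2.INTER_CUBIC)]))
E
```

```text
t 4.75 tcp [ 0.4273 -0.3368  0.1605] F [-0.4 -0.1  0.1] w 0.0699
X [-0.998 -0.056 -0.001] Y [-0.056  0.998  0.001] Z [ 0.001  0.001 -1.   ]
row [ 0.15 -0.22 11.05] turn 0.2 j7 2.41
```

View pics/g1.png

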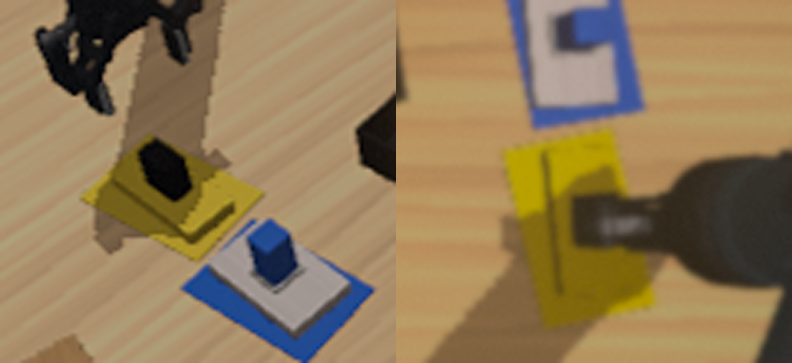

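{"name": "jog_arm", "arguments": {"plan": [0.1,-0.2,5,-1,7,0.1,-0.2,8,-1,7,0.1,-0.2,10,-1,7,0.1,-0.2,10.7,-1,7,0.1,-0.2,10.7,-1,7,0.1,-0.2,10.7,-1,5,0.1,-0.2,10.7,-1,3,0.1,-0.2,10.7,-1,1,0.1,-0.2,10.7,-1,1,0.1,-0.2,10.7,-1,1,0.1,-0.2,10.7,-1,1,0.1,-0.2,10.7,-1,1,0.1,-0.2,10.7,-1,1], "squeeze": 60}}

```text
clock: 6.48
ee_pos: [0.426, -0.3411, 0.0542]
orientation: [-0.109, 3.138, -0.001]
force: [-0.8, -0.3, 5.8]
width: 0.023
```

```bash
python3 - <<'E'
from h import *
st(); p=shot('scene'); im=cv2.cvtColor(p['image'],cv2.COLOR_RGB2BGR)
cv2.imwrite('pics/g2.png',cv2.resize(im[160:300,60:200],None,fx=4,fy=4,interpolation=cv2.INTER_CUBIC))
c,s=np.cos(np.radians(8.4)),np.sin(np.radians(8.4))
def P(x,y,z): return (.574+x*c-y*s,-.044+x*s+y*c,z)
go((.426,-.25,.19),98.4,0);go(P(.005,.085,.17),98.4,0)
E
```

```text
t 6.47 tcp [ 0.426  -0.3411  0.0542] F [-0.8 -0.3  5.8] w 0.023
X [-0.998 -0.07  -0.001] Y [-0.07   0.998 -0.001] Z [ 0.002 -0.001 -1.   ]
row [ -0.66   9.08 -13.58] turn -4.4 j7 2.54
row [-16.7   37.12 -11.58] turn -4.4 j7 2.54
```

View pics/g2.png

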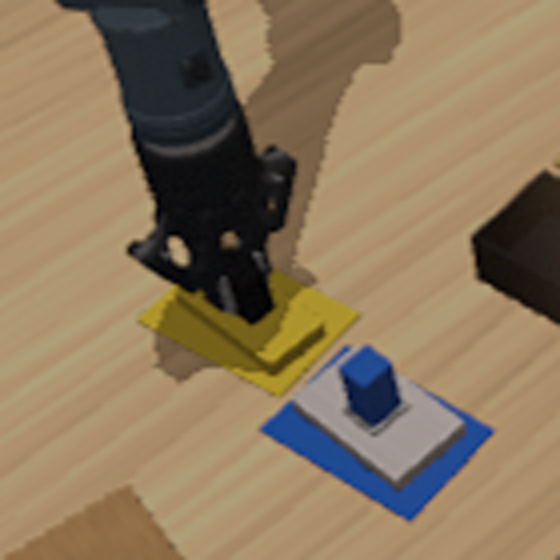

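{"name": "jog_arm", "arguments": {"plan": [0,0,-4,0,1,0,0,-8,0,1,0,0,-12,-2,1,-0.7,4,-13.6,-4,1,-0.7,9,-13.6,-4.4,1,-4,15,-13.6,-4.4,1,-8,20,-13.6,-4.4,1,-12,26,-13.6,-4.4,1,-15,32,-12.6,-4.4,1,-16.2,37.1,-11.6,-4.4,1,-16.2,37.1,-11.6,-4.4,1,-16.2,37.1,-11.6,-4.4,1,-16.2,37.1,-11.6,-4.4,1]}}

```text
clock: 8.15
ee_pos: [0.5603, 0.038, 0.1689]
orientation: [0.225, -3.132, 0.002]
force: [-0.7, -0.5, -1.8]
width: 0.0233
```

```bash
cat >> h.py <<'E'
PC=(.574,-.044); PY=8.4
def P(x,y,z):
    c,s=np.cos(np.radians(PY)),np.sin(np.radians(PY)); return (PC[0]+x*c-y*s,PC[1]+x*s+y*c,z)
def show(name,w,half=50,n=560):
    o=[]
    for cam in('scene','top'):
        p=shot(cam); u,v=px(p,w).astype(int); u=max(u,half);v=max(v,half); im=cv2.cvtColor(p['image'],cv2.COLOR_RGB2BGR)[v-half:v+half,u-half:u+half]
        o.append(cv2.resize(im,(n*7//10,n*7//10),interpolation=cv2.INTER_CUBIC))
    cv2.imwrite('pics/'+name,np.hstack(o))
E
python3 - <<'E'
from h import *
st(); go(P(0,.085,.120),98.4,0); show('s1.png',P(0,.04,.1))
E
```

```text
t 8.15 tcp [0.5603 0.038  0.1689] F [-0.7 -0.5 -1.8] w 0.0233
X [-0.99  -0.143  0.001] Y [-0.143  0.99  -0.001] Z [-0.001 -0.002 -1.   ]
row [-0.17  0.19  4.89] turn -0.2 j7 1.69
```

View pics/s1.png

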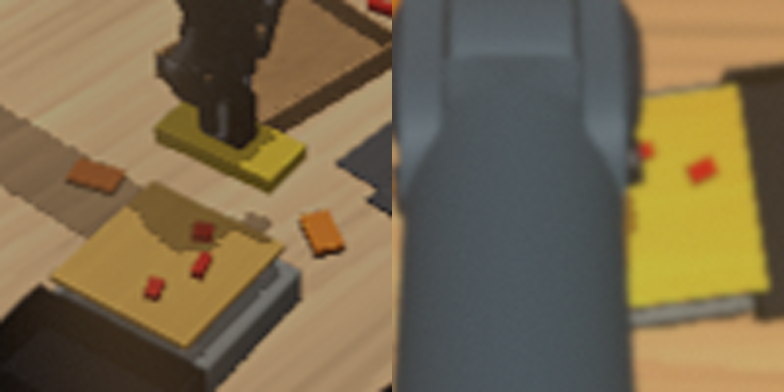

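{"name": "jog_arm", "arguments": {"plan": [-0.2,0.2,2,0,1,-0.2,0.2,4,0,1,-0.2,0.2,5,0,1,-0.2,0.2,5,0,1,-0.2,-0.8,5,0,1,-0.2,-1.8,5,0,1,-0.2,-2.5,5,0,1,-0.2,-3.2,5,0,1,-0.2,-3.9,5,0,1,-0.2,-4.6,5,0,1,-0.2,-5.3,5,0,1,-0.2,-6,5,0,1,-0.2,-6.7,5,0,1,-0.2,-7.4,5,0,1,-0.2,-8,5,0,1]}}

```text
clock: 10.12
ee_pos: [0.5747, -0.0386, 0.1192]
orientation: [0.23, -3.133, 0.0]
force: [-0.5, -0.0, -2.7]
width: 0.0232
```

```bash
python3 - <<'E'
from h import *
st(); go(P(0,-.055,.119),98.4,0); show('s2.png',P(0,-.02,.07))
E
```

```text
t 10.12 tcp [ 0.5747 -0.0386  0.1192] F [-0.5 -0.  -2.7] w 0.0232
X [-0.989 -0.146  0.   ] Y [-0.146  0.989 -0.   ] Z [-0. -0. -1.]
row [ 0.14 -6.03  0.02] turn -0.0 j7 1.87
```

View pics/s2.png

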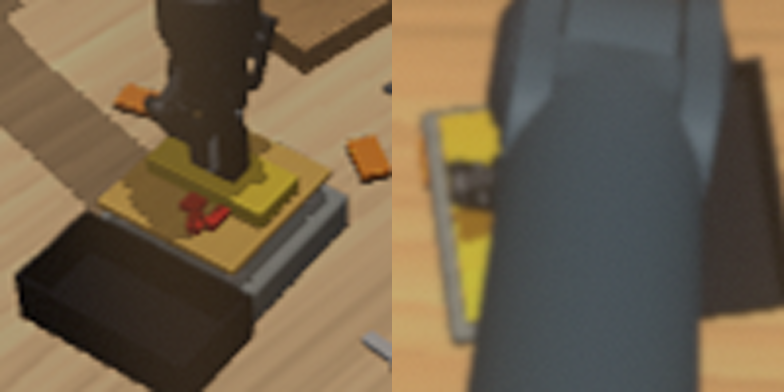

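{"name": "jog_arm", "arguments": {"plan": [0.1,-0.7,0,0,1,0.1,-1.4,0,0,1,0.1,-2.1,0,0,1,0.1,-2.7,0,0,1,0.1,-3.3,0,0,1,0.1,-3.9,0,0,1,0.1,-4.5,0,0,1,0.1,-5,0,0,1,0.1,-5.5,0,0,1,0.1,-6,0,0,1,0.1,-6.3,0,0,1,0.1,-6.3,0,0,1,0.1,-6.3,0,0,1,0.1,-6.3,-2,0,1,0.1,-6.3,-4,0,1,0.1,-6.3,-7,0,1,0.1,-6.3,-7,0,1]}}

```text
clock: 12.35
ee_pos: [0.5861, -0.1011, 0.1939]
orientation: [-0.229, 3.124, -0.002]
force: [0.7, 0.7, -2.3]
width: 0.0233
```

```bash
python3 - <<'E'
from h import *
st(); show('s3.png',P(0,-.06,.05)); go((.422,-.25,.185),100,0);go((.422,-.339,.16),100,0)
p=shot('top');seg(p,(20,180,80),(35,255,255),.003,(355,200,420,300),'smat',100,7)
E
```

```text
t 12.35 tcp [ 0.5861 -0.1011  0.1939] F [ 0.7  0.7 -2.3] w 0.0233
X [-0.989 -0.146 -0.009] Y [-0.146  0.989 -0.002] Z [ 0.01 -0.   -1.  ]
row [ 18.13 -12.44   0.48] turn -1.6 j7 1.95
row [ 19.44 -21.25   2.98] turn -1.6 j7 1.95
smat rect c 423 -340 size 138 88 longdir 12.3 centroid [ 422. -340.] px [385. 249.]
```

View pics/s3.png

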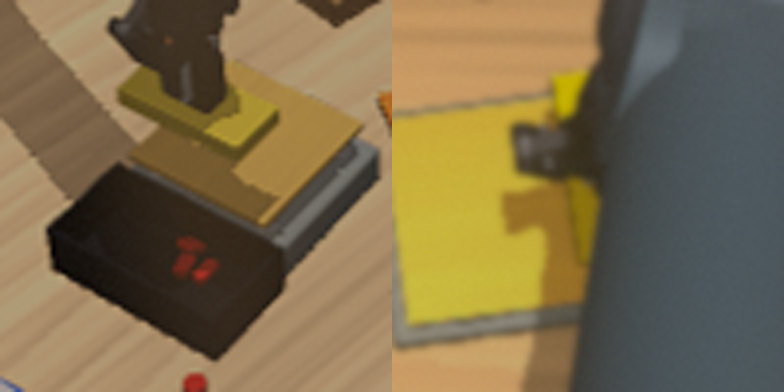

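{"name": "jog_arm", "arguments": {"plan": [4,-3,0.5,0,1,8,-6,0.5,0,1,12,-9,0.5,-1,1,16,-12,0.5,-1.6,1,18.5,-16,1,-1.6,1,19.3,-21.2,3,-1.6,1,19.3,-21.2,3,-1.6,1,19.3,-21.2,3,-1.6,1,19.3,-21.2,3,-1.6,1]}}

```text
clock: 13.62
ee_pos: [0.4235, -0.3366, 0.1589]
orientation: [0.278, -3.129, -0.002]
force: [0.1, 0.4, -1.7]
width: 0.0234
```

```bash
python3 - <<'E'
from h import *
st(); go((.422,-.340,.0545),100,0)
E
```

```text
t 13.62 tcp [ 0.4235 -0.3366  0.1589] F [ 0.1  0.4 -1.7] w 0.0234
X [-0.984 -0.176  0.   ] Y [-0.176  0.984  0.001] Z [-0.     0.001 -1.   ]
row [ 0.2  -0.32 10.44] turn 0.1 j7 2.52
```

{"name": "jog_arm", "arguments": {"plan": [0.2,-0.3,4,0,1,0.2,-0.3,8,0,1,0.2,-0.3,9.5,0,1,0.2,-0.3,10.4,0,1,0.2,-0.3,10.4,0,1,0.2,-0.3,10.4,0,3,0.2,-0.3,10.4,0,6,0.2,-0.3,10.2,0,6,0.2,-0.3,10.2,0,6,0.2,-0.3,7,0,6,0.2,-0.3,3,0,6,0.2,-0.3,-5,0,6,0.2,-0.3,-9,0,6,0.2,-0.3,-9,0,6]}}

```text
clock: 15.38
ee_pos: [0.4244, -0.3445, 0.2552]
orientation: [-0.272, 3.119, -0.01]
force: [0.8, 0.7, -0.3]
width: 0.0598
```

```bash
python3 - <<'E'
from h import *
st(); b=shot('scene')
fit([(b,(0,0,0),(180,255,60))],.422,-.340,10,.019,.063,.04,.024,14,'scr handle scene')
a=shot('top'); fit([(a,(8,150,120),(19,255,255))],.603,.267,90,.006,.013,.026,.044,14,'t1');fit([(a,(0,0,140),(180,60,255))],.617,.21,98,.006,.013,.026,.044,14,'white')
go((.50,0,.25),98,0); go((.603,.268,.12),87,0)
E
```

```text
t 15.38 tcp [ 0.4244 -0.3445  0.2552] F [ 0.8  0.7 -0.3] w 0.0598
X [-0.985 -0.173 -0.01 ] Y [-0.173  0.985 -0.007] Z [ 0.011 -0.006 -1.   ]
scr handle scene [ 421.3 -340.6    0.5] err 0.17 [205]
t1 [603.3 268.3  87.1] err 0.08 [188]
white [618.1 210.7  97.4] err 0.16 [164]
row [-1.366e+01  3.228e+01 -1.000e-02] turn 2.0 j7 2.47
row [-28.44  56.89  13.  ] turn 13.0 j7 2.47
```

{"name": "jog_arm", "arguments": {"plan": [-4.5,6,0,2,4.4,-9,12,0,4,4.4,-12,18,0,6,4.4,-14,24,0,8,4.4,-16,30,0,10,4.4,-18,36,0,12,4.4,-21,42,2,13,4.4,-24,48,5,13,4.4,-27,53,9,13,4.4,-28.4,56.9,13,13,4.4,-28.4,56.9,13,13,4.4,-28.4,56.9,13,13,4.4,-28.4,56.9,13,13,4.4,-28.4,56.9,13,13,4.4]}}

```text
clock: 17.23
ee_pos: [0.6031, 0.2653, 0.1198]
orientation: [0.088, 3.139, -0.002]
force: [0.0, -0.0, 0.8]
width: 0.0441
```

```bash
python3 - <<'E'
from h import *
st(); go((.603,.268,.0300),87,0)
E
```

```text
t 17.23 tcp [0.6031 0.2653 0.1198] F [ 0.  -0.   0.8] w 0.0441
X [-0.998  0.056 -0.001] Y [ 0.056  0.998 -0.001] Z [ 0.001 -0.001 -1.   ]
row [0.04 0.28 8.98] turn -0.2 j7 1.14
```

{"name": "jog_arm", "arguments": {"plan": [0,0.2,4,0,4.4,0,0.2,7,0,4.4,0,0.2,8.5,0,4.4,0,0.2,9,0,4.4,0,0.2,9,0,4.4,0,0.2,9,0,3.5,0,0.2,9,0,2,0,0.2,9,0,1.5,0,0.2,9,0,1.5,0,0.2,9,0,1.5,0,0.2,9,0,1.5,0,0.2,9,0,1.5], "squeeze": 40}}

```text
clock: 18.73
ee_pos: [0.6037, 0.2706, 0.0308]
orientation: [0.082, 3.138, 0.002]
force: [-0.6, 0.5, 5.8]
width: 0.0251
```

```bash
python3 - <<'E'
from h import *
st(); go((.603,.268,.14),87,0); go(P(-.028,0,.14),8.4,0); go(P(-.028,0,.14),8.4+180,0)
E
```

```text
t 18.73 tcp [0.6037 0.2706 0.0308] F [-0.6  0.5  5.8] w 0.0251
X [-0.999  0.052 -0.002] Y [0.052 0.999 0.001] Z [ 0.002  0.001 -1.   ]
row [  0.03  -0.24 -10.92] turn 0.0 j7 1.15
row [  4.04 -32.11 -10.97] turn 78.6 j7 1.15
row [  4.04 -32.11 -10.97] turn 78.6 j7 1.15
```

{"name": "jog_arm", "arguments": {"plan": [0,0,-4,0,1.5,0,0,-8,0,1.5,0,-1,-11,8,1.5,1,-5,-11,18,1.5,1.5,-10,-11,28,1.5,2,-15,-11,38,1.5,2.5,-20,-11,48,1.5,3,-25,-11,58,1.5,3.5,-29,-11,68,1.5,4,-32.1,-11,78.6,1.5,4,-32.1,-11,78.6,1.5,4,-32.1,-11,78.6,1.5,4,-32.1,-11,78.6,1.5]}}

```text
clock: 20.35
ee_pos: [0.546, -0.0464, 0.1391]
orientation: [-2.047, -2.382, -0.001]
force: [0.8, -0.1, -0.8]
width: 0.0247
```

```bash
python3 - <<'E'
from h import *
st(); go(P(-.028,0,.0308+.063),8.4,0);show('t1.png',P(0,0,.08))
E
```

```text
t 20.35 tcp [ 0.546  -0.0464  0.1391] F [ 0.8 -0.1 -0.8] w 0.0247
X [-0.15   0.989  0.001] Y [ 0.989  0.15  -0.   ] Z [-0.     0.001 -1.   ]
row [-0.18  0.    4.53] turn 0.2 j7 0.4
```

View pics/t1.png

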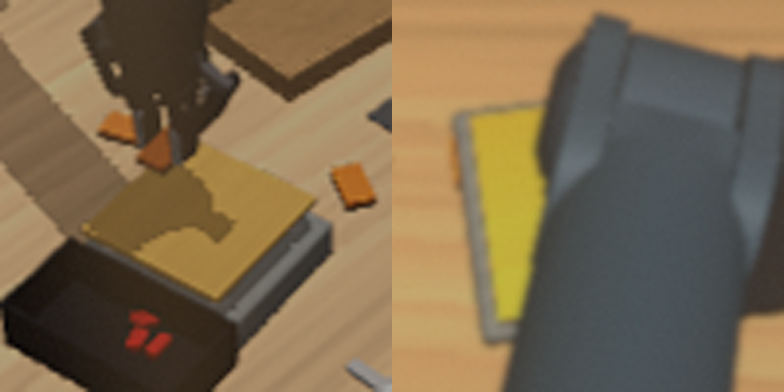

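{"name": "jog_arm", "arguments": {"plan": [-0.2,0,2.5,0,1.5,-0.2,0,4,0,1.5,-0.2,0,4.5,0,1.5,-0.2,0,4.5,0,1.5,-0.2,0,4.5,0,2.8,-0.2,0,4.5,0,3.7,-0.2,0,4.5,0,3.7,-0.2,0,4.5,0,3.7,-0.2,0,2,0,3.7,-0.2,0,-3,0,3.7,-0.2,0,-6,0,3.7,-0.2,0,-6,0,3.7]}}

```text
clock: 21.95
ee_pos: [0.5483, -0.0508, 0.2023]
orientation: [2.05, 2.375, 0.008]
force: [-0.5, -0.2, 0.5]
width: 0.0369
```

```bash
python3 - <<'E'
from h import *
st(); go((.618,.211,.19),97.4,0);go((.618,.211,.10),97.4,0)
E
```

```text
t 21.95 tcp [ 0.5483 -0.0508  0.2023] F [-0.5 -0.2  0.5] w 0.0369
X [-0.146  0.989 -0.   ] Y [0.989 0.146 0.007] Z [ 0.007  0.001 -1.   ]
row [24.88 10.71  1.3 ] turn -89.0 j7 0.35
row [24.88 10.65 10.3 ] turn -89.0 j7 0.35
```

{"name": "jog_arm", "arguments": {"plan": [3,1,0,-10,4.2,7,2.5,0,-20,4.2,11,4,0,-30,4.2,15,6,0,-40,4.2,19,8,0,-50,4.2,22,9,0.5,-60,4.2,24,10,1,-70,4.2,24.9,10.7,1.3,-80,4.2,24.9,10.7,5,-89,4.2,24.9,10.6,10.3,-89,4.2,24.9,10.6,10.3,-89,4.2,24.9,10.6,10.3,-89,4.2,24.9,10.6,10.3,-89,4.2]}}

```text
clock: 23.58
ee_pos: [0.6165, 0.2119, 0.099]
orientation: [-0.202, 3.13, 0.002]
force: [0.3, -0.1, -0.2]
width: 0.0418
```

```bash
python3 - <<'E'
from h import *
st(); go((.618,.211,.0300),97.4,0)
a=shot('top'); seg(a,(8,150,120),(19,255,255),.076,(225,140,310,230),'orange on plate')
E
```

```text
t 23.57 tcp [0.6165 0.2119 0.099 ] F [ 0.3 -0.1 -0.2] w 0.0418
X [-0.992 -0.129 -0.005] Y [-0.129  0.992  0.001] Z [ 0.004  0.002 -1.   ]
row [-0.1  -0.12  6.9 ] turn -0.0 j7 1.42
orange on plate rect c 545 -49 size 41 24 longdir -81.0 centroid [545. -49.] px [273. 196.]
```

{"name": "jog_arm", "arguments": {"plan": [-0.1,-0.1,3,0,4.2,-0.1,-0.1,5.5,0,4.2,-0.1,-0.1,6.5,0,4.2,-0.1,-0.1,6.9,0,4.2,-0.1,-0.1,6.9,0,4.2,-0.1,-0.1,6.9,0,3.5,-0.1,-0.1,6.9,0,2,-0.1,-0.1,6.9,0,1.5,-0.1,-0.1,6.9,0,1.5,-0.1,-0.1,6.9,0,1.5,-0.1,-0.1,6.9,0,1.5], "squeeze": 40}}

```text
clock: 25.0
ee_pos: [0.6167, 0.2108, 0.0285]
orientation: [-0.203, 3.133, 0.001]
force: [-0.5, 0.3, 5.3]
width: 0.0248
```

```bash
python3 - <<'E'
from h import *
st(); go(P(.028,0,.15),8.4,0)
E
```

```text
t 25.0 tcp [0.6167 0.2108 0.0285] F [-0.5  0.3  5.3] w 0.0248
X [-0.992 -0.129 -0.002] Y [-0.129  0.992  0.001] Z [ 0.002  0.001 -1.   ]
row [  4.69 -24.67 -12.18] turn 89.0 j7 1.44
```

{"name": "jog_arm", "arguments": {"plan": [0,0,-4,0,1.5,0,0,-8,0,1.5,0,-1,-12,9,1.5,1,-5,-12.2,19,1.5,2,-9,-12.2,29,1.5,2.5,-13,-12.2,39,1.5,3,-17,-12.2,49,1.5,3.5,-20,-12.2,59,1.5,4,-22.5,-12.2,69,1.5,4.7,-24.7,-12.2,79,1.5,4.7,-24.7,-12.2,89,1.5,4.7,-24.7,-12.2,89,1.5,4.7,-24.7,-12.2,89,1.5,4.7,-24.7,-12.2,89,1.5]}}

```text
clock: 26.75
ee_pos: [0.6008, -0.0398, 0.1491]
orientation: [-2.049, -2.38, -0.0]
force: [0.2, 0.2, 1.0]
width: 0.0249
```

```bash
python3 - <<'E'
from h import *
st(); go(P(.028,0,.0925),8.4,0);show('t2.png',P(0,0,.08))
E
```

```text
t 26.75 tcp [ 0.6008 -0.0398  0.1491] F [0.2 0.2 1. ] w 0.0249
X [-0.149  0.989  0.   ] Y [ 0.989  0.149 -0.   ] Z [-0.  0. -1.]
row [-0.03  0.09  5.66] turn 0.1 j7 0.42
```

View pics/t2.png

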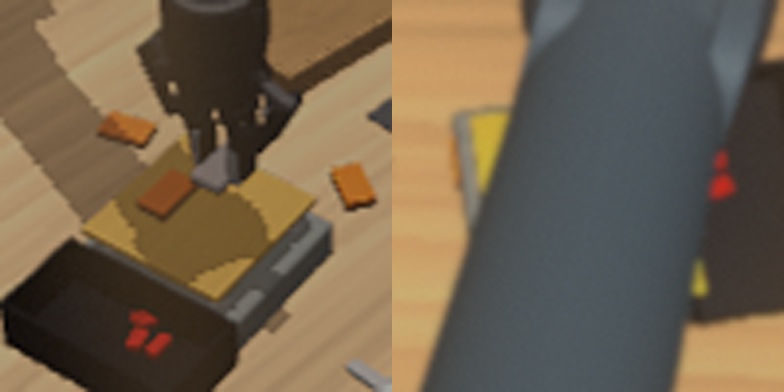

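{"name": "jog_arm", "arguments": {"plan": [0,0.1,3,0,1.5,0,0.1,5,0,1.5,0,0.1,5.6,0,1.5,0,0.1,5.6,0,1.5,0,0.1,5.6,0,2.8,0,0.1,5.6,0,3.6,0,0.1,5.6,0,3.6,0,0.1,5.6,0,3.6,0,0.1,3,0,3.6,0,0.1,-2,0,3.6,0,0.1,-6,0,3.6,0,0.1,-6,0,3.6]}}

```text
clock: 28.35
ee_pos: [0.6047, -0.041, 0.2136]
orientation: [2.049, 2.373, 0.01]
force: [0.2, 0.8, 0.7]
width: 0.0359
```

```bash
python3 - <<'E'
from h import *
st(); b=shot('scene')
fit([(b,(100,60,20),(130,255,255))],.57,-.335,8,.017,.067,.028,.028,11,'tamper hdl scene')
fit([(b,(0,0,110),(180,70,255))],.57,-.335,8,.003,.017,.11,.064,30,'tamper foot scene')
go((.567,-.335,.22),96,0);go((.567,-.335,.22),276,0)
E
```

```text
t 28.35 tcp [ 0.6047 -0.041   0.2136] F [0.2 0.8 0.7] w 0.0359
X [-0.146  0.989 -0.001] Y [0.989 0.146 0.009] Z [ 0.009  0.001 -1.   ]
tamper hdl scene [ 565.3 -332.6  -17.3] err 0.2 [213]
tamper foot scene [ 562.3 -330.     3.8] err 0.61 [589]
row [-28.6   -7.85  -0.92] turn -87.6 j7 0.38
row [-28.6   -7.85  -0.92] turn -87.6 j7 0.38
```

{"name": "jog_arm", "arguments": {"plan": [-3,-1,0,-10,7,-7,-2,0,-20,7,-12,-3.3,0,-30,7,-17,-4.7,0,-40,7,-22,-6,0,-50,7,-26,-7,0,-60,7,-28.4,-7.9,0,-70,7,-28.4,-7.9,4,-80,7,-28.4,-7.9,6,-85.6,7,-28.4,-7.9,6,-85.6,7,-28.4,-7.9,6,-85.6,7,-28.4,-7.9,6,-85.6,7]}}

```text
clock: 29.9
ee_pos: [0.5659, -0.3332, 0.1504]
orientation: [-0.109, 3.138, -0.002]
force: [-1.3, 0.2, 0.0]
width: 0.0699
```

```bash
python3 - <<'E'
from h import *
st(); go((.566,-.333,.056),94,0);show('m1.png',(.56,-.33,.06))
a=shot('top'); seg(a,(8,150,120),(19,255,255),.076,(225,140,310,230),'orange');seg(a,(0,0,140),(180,70,255),.076,(240,140,300,230),'white')
E
```

```text
t 29.9 tcp [ 0.5659 -0.3332  0.1504] F [-1.3  0.2  0. ] w 0.0699
X [-0.998 -0.069 -0.002] Y [-0.069  0.998 -0.001] Z [ 0.002 -0.001 -1.   ]
row [0.01 0.03 9.44] turn -0.0 j7 2.29
orange rect c 545 -49 size 42 23 longdir -81.0 centroid [545. -49.] px [273. 196.]
white rect c 601 -42 size 43 25 longdir -80.9 centroid [601. -42.] px [270. 173.]
```

View pics/m1.png

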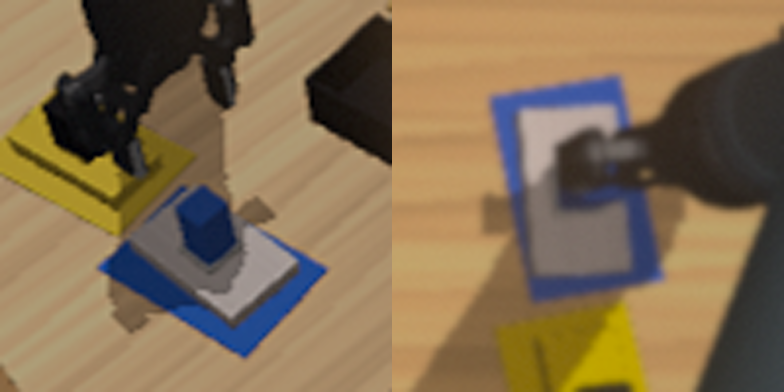

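{"name": "jog_arm", "arguments": {"plan": [0,0,4,0,7,0,0,7,0,7,0,0,8.6,0,7,0,0,9.2,0,7,0,0,9.2,0,7,0,0,9.2,0,5,0,0,9.2,0,3,0,0,9.2,0,1.5,0,0,9.2,0,1.5,0,0,9.2,0,1.5,0,0,9.2,0,1.5,0,0,9.2,0,1.5,0,0,9.2,0,1.5], "squeeze": 90}}

```text
clock: 31.68
ee_pos: [0.5659, -0.3336, 0.0585]
orientation: [-0.109, 3.138, -0.002]
force: [-0.2, -0.7, 5.2]
width: 0.0272
```

```bash
python3 - <<'E'
from h import *
s,_=st(); z=s['ee_pos'][2]; PC=(.573,-.045); go((*PC,.14+z),98.4,0); print(z)
E
```

```text
t 31.68 tcp [ 0.5659 -0.3336  0.0585] F [-0.2 -0.7  5.2] w 0.0272
X [-0.998 -0.069 -0.002] Y [-0.069  0.998 -0.001] Z [ 0.002 -0.001 -1.   ]
row [ -2.73  28.73 -14.03] turn -4.4 j7 2.33
0.058533432088598875
```

{"name": "jog_arm", "arguments": {"plan": [0,0,-4,0,1.5,0,0,-8,0,1.5,0,1,-12,-2,1.5,-0.5,5,-14,-4.4,1.5,-1,10,-14,-4.4,1.5,-1.5,15,-14,-4.4,1.5,-2,20,-14,-4.4,1.5,-2.5,25,-14,-4.4,1.5,-2.7,28.7,-14,-4.4,1.5,-2.7,28.7,-14,-4.4,1.5,-2.7,28.7,-14,-4.4,1.5,-2.7,28.7,-14,-4.4,1.5,-2.7,28.7,-14,-4.4,1.5]}}

```text
clock: 33.3
ee_pos: [0.5717, -0.0463, 0.197]
orientation: [0.226, -3.133, 0.001]
force: [-0.4, -0.2, -3.8]
width: 0.0266
```

```bash
python3 - <<'E'
from h import *
st(); go((.573,-.045,.1335),98.4,0);show('m2.png',P(0,0,.1))
E
```

```text
t 33.3 tcp [ 0.5717 -0.0463  0.197 ] F [-0.4 -0.2 -3.8] w 0.0266
X [-0.99  -0.143  0.001] Y [-0.143  0.99  -0.   ] Z [-0.001 -0.001 -1.   ]
row [-0.15  0.12  6.35] turn -0.2 j7 1.82
```

View pics/m2.png

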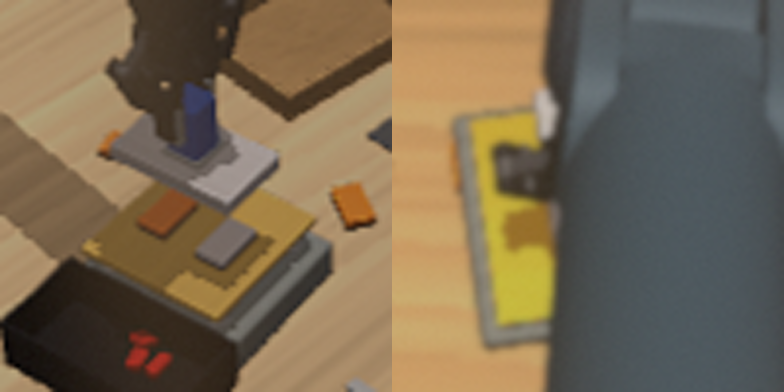

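```bash
python3 - <<'E'
from h import *
b=shot('scene'); a=shot('top')
u=.1415
fit([(b,(0,0,90),(180,70,255))],.573,-.045,8,u,u+.014,.11,.064,32,'foot')
hsv=cv2.cvtColor(b['image'],cv2.COLOR_RGB2HSV); m=cv2.inRange(hsv,(100,60,20),(130,255,255))
v=np.argwhere(m[130:230,180:280])+[130,180]
print(v.min(0),v.max(0),len(v))
for dx in(-.01,0,.01,.02):
  c=np.array([px(b,P(dx+i*.014,j*.014,z)) for i in(-1,1) for j in(-1,1) for z in(u+.014,u+.064)]); print(dx,c.min(0)[::-1].round(),c.max(0)[::-1].round())
E
```

```text
foot [573.3 -44.    9.5] err 0.71 [583]
[158 225] [176 232] 111
-0.01 [155. 216.] [177. 231.]
0 [156. 219.] [179. 234.]
0.01 [158. 222.] [180. 237.]
0.02 [159. 225.] [181. 239.]
```

{"name": "jog_arm", "arguments": {"plan": [-0.1,0.1,3,0,1.5,-0.1,0.1,5,0,1.5,-0.1,0.1,6,0,1.5,-0.1,0.1,6.4,0,1.5,-0.1,0.1,6.6,0,1.5,-0.1,0.1,6.8,0,1.5,-0.1,0.1,7,0,1.5,-0.1,0.1,7.2,0,1.5,-0.1,0.1,7.2,0,1.5]}}

```text
clock: 34.62
ee_pos: [0.5738, -0.0436, 0.1266]
orientation: [-0.23, 3.131, 0.0]
force: [-2.5, 0.4, 6.1]
width: 0.0271
```

```bash
python3 - <<'E'
from h import *
s,_=st(); print(np.round(s['ft_torque'],2)); go((.573,-.045,.1215),98.4,0)
E
```

```text
t 34.62 tcp [ 0.5738 -0.0436  0.1266] F [-2.5  0.4  6.1] w 0.0271
X [-0.989 -0.146 -0.002] Y [-0.146  0.989 -0.   ] Z [ 0.002  0.    -1.   ]
[0.09 0.63 0.01]
row [ 0.1  -0.12  0.51] turn -0.0 j7 1.85
```

{"name": "jog_arm", "arguments": {"plan": [0,0,0.2,0,1.5,0,0,0.4,0,1.5,0,0,0.55,0,1.5,0,0,0.7,0,1.5,0,0,0.7,0,1.5,0,0,0.7,0,1.5,0,0,0.7,0,1.5,0,0,0.7,0,1.5]}}

```text
clock: 35.62
ee_pos: [0.574, -0.0436, 0.1212]
orientation: [-0.23, 3.131, 0.001]
force: [-5.8, 1.0, 13.0]
width: 0.0272
```

```bash
python3 - <<'E'
from h import *
s,_=st(); print(np.round(s['ft_torque'],2)); show('m3.png',P(0,0,.08),40)
E
```

```text
t 35.62 tcp [ 0.574  -0.0436  0.1212] F [-5.8  1.  13. ] w 0.0272
X [-0.989 -0.146 -0.002] Y [-0.146  0.989  0.001] Z [ 0.002  0.001 -1.   ]
[ 0.11  1.39 -0.02]
```

View pics/m3.png

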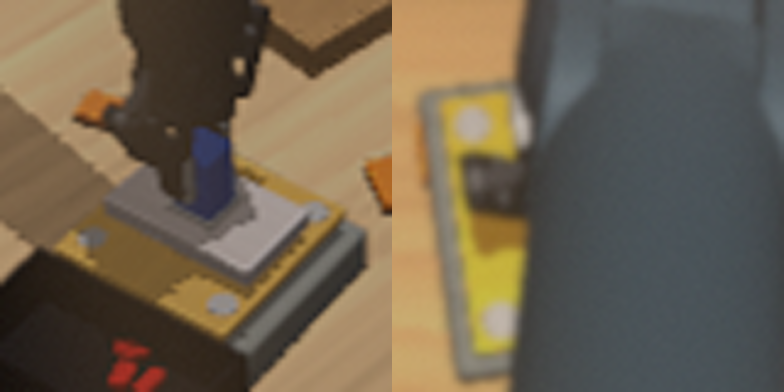

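{"name": "jog_arm", "arguments": {"plan": [0.1,0,0.1,0,1.5,0.1,0,0.15,0,1.5,0.1,0,0.15,0,1.5,0.1,0,0.15,0,1.5,0.1,0,0.15,0,1.5,0.1,0,0.15,0,1.5,0.1,0,0.15,0,1.5,0.1,0,0.15,0,1.5,0.1,0,0.15,0,1.5,0.1,0,0.15,0,1.5,0.1,0,0.15,0,1.5,0.1,0,0.15,0,1.5,0.1,0,0.15,0,1.5,0.1,0,0.15,0,1.5,0.1,0,0.15,0,1.5,0.1,0,0.15,0,1.5,0.1,0,0.15,0,1.5,0.1,0,0.15,0,1.5]}}

```text
clock: 37.98
ee_pos: [0.5739, -0.0437, 0.1211]
orientation: [-0.229, 3.13, 0.002]
force: [-6.0, 0.5, 18.8]
width: 0.0266
```

```bash
python3 - <<'E'
from h import *
s,_=st(); print(np.round(s['ft_torque'],2))
b=shot('scene'); im=b['image']
def blob(thr):
    g=cv2.cvtColor(im,cv2.COLOR_RGB2HSV); m=cv2.inRange(g,(0,0,100),(180,60,255)); n,l,S,C=cv2.connectedComponentsWithStats(m)
    for i in range(1,n):
        if 4<S[i,4]<60 and 180<C[i][0]<280 and 150<C[i][1]<260: print(C[i].round(1),S[i,4])
blob(0)
for z in(.056,.058,.06):print(z,[px(b,P(i*.055,j*.055,z)).round(1).tolist() for i in(-1,1) for j in(-1,1)])
E
```

```text
t 37.98 tcp [ 0.5739 -0.0437  0.1211] F [-6.   0.5 18.8] w 0.0266
X [-0.989 -0.146 -0.004] Y [-0.146  0.989  0.001] Z [ 0.004  0.001 -1.   ]
[0.19 1.66 0.04]
[206.8 199.6] 8
[233.  213.7] 18
0.056 [[203.1, 201.9], [225.4, 181.3], [232.3, 217.1], [254.1, 195.2]]
0.058 [[203.1, 201.4], [225.4, 180.8], [232.3, 216.6], [254.1, 194.7]]
0.06 [[203.0, 200.9], [225.4, 180.3], [232.3, 216.2], [254.1, 194.2]]
```

```bash
python3 - <<'E'
from h import *
b=shot('scene'); hsv=cv2.cvtColor(b['image'],cv2.COLOR_RGB2HSV); m=cv2.inRange(hsv,(14,110,60),(30,255,255)); q=np.zeros_like(m)
q[165:235,185:275]=m[165:235,185:275]
c=np.vstack([k for k in cv2.findContours(q,0,cv2.CHAIN_APPROX_NONE)[0] if len(k)>20])[:,0]
for n,i,j,d in(('-x-y',-1,-1,(-1,.3)),('-x+y',-1,1,(0,-1)),('+x-y',1,-1,(0,1)),('+x+y',1,1,(1,-.2))):
    e=c[np.argmax(c@np.array(d))]; print(n,'seen',e,'level .056',px(b,P(i*.065,j*.065,.056)).round(1),'level .066',px(b,P(i*.065,j*.065,.066)).round(1))
cv2.imwrite('pics/m4.png',cv2.resize(cv2.cvtColor(b['image'],cv2.COLOR_RGB2BGR)[160:240,185:275],None,fx=7,fy=7,interpolation=cv2.INTER_CUBIC))
E
```

```text
-x-y seen [199 203] level .056 [198.4 202.5] level .066 [198.1 200.1]
-x+y seen [206 170] level .056 [224.9 178.3] level .066 [224.7 175.9]
+x-y seen [232 221] level .056 [233.  220.7] level .066 [232.9 218.3]
+x+y seen [273 190] level .056 [258.7 194.6] level .066 [258.7 192.2]
```

View pics/m4.png

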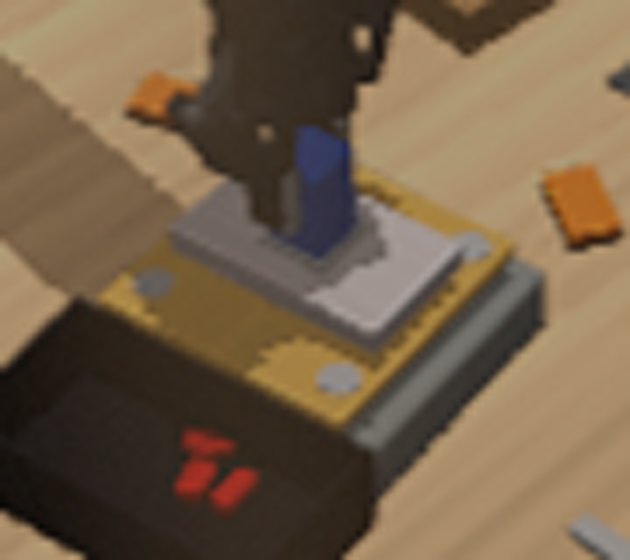

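{"name": "jog_arm", "arguments": {"plan": [0,0,-0.5,0,1.5,0,0,-1,0,1.5,0,0,-1.6,0,1.5,0,0,-2.5,0,1.5,0,0,-5,0,1.5,0,0,-8,0,1.5,0,0,-8,0,1.5,0,0,-8,0,1.5]}}

```text
clock: 39.08
ee_pos: [0.5707, -0.0436, 0.1952]
orientation: [0.23, -3.13, -0.0]
force: [-1.3, -0.2, -3.5]
width: 0.0267
```

```bash
python3 - <<'E'
from h import *
st(); a=shot('top')
seg(a,(100,120,60),(130,255,255),.003,(350,150,420,225),'tmat',100,5)
seg(a,(8,150,120),(19,255,255),.076,(225,140,310,230),'orange')
b=shot('scene'); seg(b,(8,150,90),(17,255,255),.076,(200,170,255,220),'orange s'); seg(b,(0,0,90),(180,60,255),.076,(200,170,255,220),'white s')
go((.570,-.335,.19),97,0)
E
```

```text
t 39.08 tcp [ 0.5707 -0.0436  0.1952] F [-1.3 -0.2 -3.5] w 0.0267
X [-0.989 -0.146  0.003] Y [-0.146  0.989  0.   ] Z [-0.003 -0.    -1.   ]
tmat rect c 574 -338 size 133 84 longdir 10.5 centroid [ 573. -338.] px [382. 190.]
orange rect c 557 -5 size 23 22 longdir -78.3 centroid [558.  -5.] px [255. 190.]
orange s rect c 547 -51 size 46 31 longdir -79.2 centroid [545. -52.] px [220. 191.]
white s rect c 666 -58 size 78 12 longdir -80.3 centroid [667. -60.] px [247. 212.]
white s rect c 602 -43 size 44 22 longdir -81.2 centroid [602. -44.] px [235. 198.]
white s rect c 513 10 size 120 78 longdir 7.9 centroid [526.   5.] px [227. 178.]
row [  4.29 -28.83   0.47] turn 1.4 j7 1.82
```

{"name": "jog_arm", "arguments": {"plan": [0.5,-5,0,0,1.5,1,-10,0,0,1.5,2,-15,0,0,1.5,3,-20,0,0,1.5,3.5,-25,0.3,-0.6,1.5,3.9,-29.2,2,-0.6,1.5,3.9,-29.2,6,-0.6,1.5,3.9,-29.2,6,-0.6,1.5,3.9,-29.2,6,-0.6,1.5,3.9,-29.2,6,-0.6,1.5]}}

```text
clock: 40.42
ee_pos: [0.5776, -0.3379, 0.1386]
orientation: [-0.249, 3.129, -0.002]
force: [0.3, -0.1, -3.8]
width: 0.0268
```

```bash
python3 - <<'E'
from h import *
st(); go((.574,-.338,.0590),99,0)
E
```

```text
t 40.42 tcp [ 0.5776 -0.3379  0.1386] F [ 0.3 -0.1 -3.8] w 0.0268
X [-0.987 -0.158 -0.003] Y [-0.158  0.987 -0.002] Z [ 0.003 -0.001 -1.   ]
row [0.39 0.06 7.96] turn 0.1 j7 2.38
```

{"name": "jog_arm", "arguments": {"plan": [0.4,0.1,3,0,1.5,0.4,0.1,6,0,1.5,0.4,0.1,7.5,0,1.5,0.4,0.1,7.9,0,1.5,0.4,0.1,8,0,1.5,0.4,0.1,8,0,1.5,0.4,0.1,8,0,3.5,0.4,0.1,8,0,6,0.4,0.1,8,0,6,0.4,0.1,7.5,0,6,0.4,0.1,5,0,6,0.4,0.1,0,0,6,0.4,0.1,-6,0,6,0.4,0.1,-7,0,6,0.4,0.1,-7,0,6]}}

```text
clock: 42.3
ee_pos: [0.5723, -0.3383, 0.2081]
orientation: [-0.246, 3.13, -0.002]
force: [0.5, -0.6, -0.6]
width: 0.06
```

```bash
python3 - <<'E'
from h import *
st(); b=shot('scene')
fit([(b,(100,60,20),(130,255,255))],.57,-.335,8,.017,.067,.028,.028,11,'tamper hdl scene')
fit([(b,(0,0,0),(180,255,60))],.422,-.340,10,.019,.063,.04,.024,14,'scr handle scene')
a=shot('top');seg(a,(8,150,120),(19,255,255),.076,(225,140,310,230),'orange');seg(a,(0,0,140),(180,70,255),.076,(240,140,300,230),'white')
seg(a,(8,120,100),(20,255,255),.028,(105,210,210,290),'carton',500)
go((.545,-.049,.20),8.4,0)
E
```

```text
t 42.3 tcp [ 0.5723 -0.3383  0.2081] F [ 0.5 -0.6 -0.6] w 0.06
X [-0.988 -0.156 -0.002] Y [-0.156  0.988 -0.001] Z [ 0.002 -0.001 -1.   ]
tamper hdl scene [ 573.6 -336.5   -8. ] err 0.3 [247]
scr handle scene [ 410.7 -317.    42.7] err 0.44 [369]
orange rect c 545 -49 size 42 23 longdir -81.0 centroid [545. -49.] px [273. 196.]
white rect c 601 -42 size 43 25 longdir -80.9 centroid [601. -42.] px [270. 173.]
carton rect c 418 233 size 262 159 longdir 89.4 centroid [419. 230.] px [154. 249.]
row [-1.96 28.85  0.54] turn -89.4 j7 2.36
```

{"name": "jog_arm", "arguments": {"plan": [0,3,0,10,3.8,0,7,0,20,3.8,-0.5,12,0,30,3.8,-1,17,0,40,3.8,-1.5,21,0,50,3.8,-2,25,0,60,3.8,-2,28.8,0.5,70,3.8,-2,28.8,0.5,80,3.8,-2,28.8,3,90.6,3.8,-2,28.8,5.5,90.6,3.8,-2,28.8,5.5,90.6,3.8,-2,28.8,5.5,90.6,3.8,-2,28.8,5.5,90.6,3.8]}}

```text
clock: 44.02
ee_pos: [0.5472, -0.0505, 0.1526]
orientation: [2.052, 2.377, 0.002]
force: [0.4, -0.1, -0.0]
width: 0.0381
```

```bash
python3 - <<'E'
from h import *
st(); b=shot('scene')
fit([(b,(0,0,0),(180,255,60))],.422,-.340,10,.019,.063,.04,.024,14,'scr handle scene')
fit([(b,(100,60,20),(130,255,255))],.57,-.335,8,.017,.067,.028,.028,11,'tamper hdl scene')
go((.5455,-.049,.0935),8.8,0)
E
```

```text
t 44.02 tcp [ 0.5472 -0.0505  0.1526] F [ 0.4 -0.1 -0. ] w 0.0381
X [-0.146  0.989 -0.   ] Y [0.989 0.146 0.001] Z [ 0.001  0.    -1.   ]
scr handle scene [ 422.5 -341.7   -0.9] err 0.21 [195]
tamper hdl scene [ 571.1 -335.5  -12.6] err 0.31 [237]
row [ 0.17 -0.17  5.92] turn -0.4 j7 0.39
```

{"name": "jog_arm", "arguments": {"plan": [0.1,-0.1,3,0,3.8,0.1,-0.1,5,0,3.8,0.1,-0.1,5.9,0,3.8,0.1,-0.1,5.9,0,3.8,0.1,-0.1,5.9,0,3,0.1,-0.1,5.9,0,2,0.1,-0.1,5.9,0,1.5,0.1,-0.1,5.9,0,1.5,0.1,-0.1,5.9,0,1.5,0.1,-0.1,5.9,0,1.5,0.1,-0.1,5.9,0,1.5,0.1,-0.1,3,0,1.5,0.1,-0.1,-1,0,1.5,0.1,-0.1,-4,0,1.5,0.1,-0.1,-4,0,1.5], "squeeze": 40}}

```text
clock: 45.95
ee_pos: [0.5467, -0.0494, 0.1935]
orientation: [2.051, 2.377, 0.005]
force: [-0.1, -0.6, 0.4]
width: 0.0247
```

```bash
python3 - <<'E'
from h import *
st(); go((.4235,.287,.15),-4.5,0);go((.4235,.287,.0345),-4.5,0)
E
```

```text
t 45.95 tcp [ 0.5467 -0.0494  0.1935] F [-0.1 -0.6  0.4] w 0.0247
X [-0.146  0.989  0.   ] Y [0.989 0.146 0.004] Z [ 0.004  0.001 -1.   ]
row [35.07 -7.28  4.33] turn 12.9 j7 0.36
row [35.07 -7.32 15.88] turn 12.9 j7 0.36
```

{"name": "jog_arm", "arguments": {"plan": [5,-1,0,2,1.5,10,-2,0,4,1.5,15,-3,0,6,1.5,20,-4,0,8,1.5,25,-5,1,10,1.5,30,-6,3,12,1.5,35.1,-7.3,5,12.9,1.5,35.1,-7.3,9,12.9,1.5,35.1,-7.3,12.5,12.9,1.5,35.1,-7.3,15,12.9,1.5,35.1,-7.3,15.9,12.9,1.5,35.1,-7.3,15.9,12.9,1.5,35.1,-7.3,15.9,12.9,1.5]}}

```text
clock: 47.58
ee_pos: [0.4215, 0.2868, 0.0324]
orientation: [-2.307, -2.132, 0.001]
force: [-0.2, 0.0, 0.1]
width: 0.0248
```

```bash
python3 - <<'E'
from h import *
st();go((.4235,.287,.0325),-4.5,0)
E
```

```text
t 47.58 tcp [0.4215 0.2868 0.0324] F [-0.2  0.   0.1] w 0.0248
X [ 0.079  0.997 -0.001] Y [ 0.997 -0.079 -0.001] Z [-0.001 -0.001 -1.   ]
row [ 0.04  0.2  -0.01] turn -0.0 j7 -0.49
```

{"name": "jog_arm", "arguments": {"plan": [0,0,0.1,0,1.5,0,0,0.1,0,2.8,0,0,0.1,0,4,0,0,0.1,0,4,0,0,0.1,0,4,0,0,-4,0,4,0,0,-9,0,4,0,0,-14,0,4,0,0,-17,0,4,0,0,-17,0,4]}}

```text
clock: 48.82
ee_pos: [0.4237, 0.2884, 0.2057]
orientation: [-2.306, -2.132, -0.011]
force: [0.7, 0.8, -0.5]
width: 0.04
```

```bash
python3 - <<'E'
from h import *
st();a=shot('top');seg(a,(8,190,120),(19,255,255),.014,(105,210,210,290),'orange in carton',50)
go((.6015,-.0415,.20),9,0)
E
```

```text
t 48.83 tcp [0.4237 0.2884 0.2057] F [ 0.7  0.8 -0.5] w 0.04
X [0.079 0.997 0.006] Y [ 0.997 -0.079  0.004] Z [ 0.004  0.005 -1.   ]
orange in carton rect c 421 287 size 43 25 longdir 84.4 centroid [421. 287.] px [136. 246.]
row [-31.4   20.44   0.33] turn -13.5 j7 -0.65
```

{"name": "jog_arm", "arguments": {"plan": [-5,3,0,-2,3.8,-10,6.5,0,-4,3.8,-15,10,0,-6,3.8,-20,13,0,-8,3.8,-25,16,0,-11,3.8,-29,19,0,-13.5,3.8,-31.4,20.4,2,-13.5,3.8,-31.4,20.4,6,-13.5,3.8,-31.4,20.4,6,-13.5,3.8,-31.4,20.4,6,-13.5,3.8,-31.4,20.4,6,-13.5,3.8]}}

```text
clock: 50.25
ee_pos: [0.6017, -0.0414, 0.1442]
orientation: [2.038, 2.389, 0.003]
force: [-0.1, 0.5, 0.4]
width: 0.0382
```

```bash
python3 - <<'E'
from h import *
st();go((.6015,-.0415,.0935),9,0)
E
```

```text
t 50.25 tcp [ 0.6017 -0.0414  0.1442] F [-0.1  0.5  0.4] w 0.0382
X [-0.157  0.988 -0.   ] Y [0.988 0.157 0.002] Z [ 0.002  0.    -1.   ]
row [-0.01 -0.03  5.07] turn 0.1 j7 0.43
```

{"name": "jog_arm", "arguments": {"plan": [0,0,3,0,3.8,0,0,4.5,0,3.8,0,0,5.1,0,3.8,0,0,5.1,0,3.8,0,0,5.1,0,3,0,0,5.1,0,2,0,0,5.1,0,1.5,0,0,5.1,0,1.5,0,0,5.1,0,1.5,0,0,5.1,0,1.5,0,0,5.1,0,1.5,0,0,2,0,1.5,0,0,-2,0,1.5,0,0,-5,0,1.5,0,0,-5,0,1.5]}}

```text
clock: 52.12
ee_pos: [0.6022, -0.0422, 0.1948]
orientation: [2.038, 2.386, 0.005]
force: [0.0, 0.3, -0.4]
width: 0.0249
```

```bash
python3 - <<'E'
from h import *
st();go((.4165,.197,.033),-4.5,0)
E
```

```text
t 52.12 tcp [ 0.6022 -0.0422  0.1948] F [ 0.   0.3 -0.4] w 0.0249
X [-0.156  0.988 -0.   ] Y [0.988 0.156 0.005] Z [ 0.005  0.    -1.   ]
row [ 26.53 -14.68  16.1 ] turn 13.5 j7 0.4
```

{"name": "jog_arm", "arguments": {"plan": [4,-2,0,2,1.5,8,-4.5,0,4,1.5,12,-6.5,0,6,1.5,16,-9,0,8,1.5,20,-11,1,11,1.5,24,-13,3,13.5,1.5,26.5,-14.6,6,13.5,1.5,26.5,-14.6,10,13.5,1.5,26.5,-14.6,13,13.5,1.5,26.5,-14.6,15.5,13.5,1.5,26.5,-14.6,16.1,13.5,1.5,26.5,-14.6,16.1,13.5,1.5,26.5,-14.6,16.1,13.5,1.5]}}

```text
clock: 53.75
ee_pos: [0.4145, 0.1966, 0.0314]
orientation: [-2.307, -2.132, 0.002]
force: [-0.1, -0.5, -0.4]
width: 0.0246
```

```bash
python3 - <<'E'
from h import *
st()
E
```

```text
t 53.75 tcp [0.4145 0.1966 0.0314] F [-0.1 -0.5 -0.4] w 0.0246
X [ 0.079  0.997 -0.001] Y [ 0.997 -0.079 -0.001] Z [-0.001 -0.001 -1.   ]
```

{"name": "jog_arm", "arguments": {"plan": [0,0,0,0,2.8,0,0,0,0,4,0,0,0,0,4,0,0,0,0,4,0,0,-4,0,4,0,0,-9,0,4,0,0,-14,0,4,8,8,-18,0,4,14,8,-20,0,4,18,8,-20,0,4,18,8,-20,0,4,18,8,-20,0,4]}}

```text
clock: 55.25
ee_pos: [0.5084, 0.373, 0.2317]
orientation: [2.302, 2.138, 0.001]
force: [-0.7, -0.1, 0.1]
width: 0.04
```

```bash
python3 - <<'E'
from h import *
st();a=shot('top','end.png');b=shot('scene')
seg(a,(8,190,120),(19,255,255),.014,(105,210,210,290),'orange',50);seg(a,(0,0,140),(180,70,255),.014,(105,210,215,290),'white',50)
fit([(b,(0,0,0),(180,255,60))],.422,-.340,10,.019,.063,.04,.024,14,'scr handle')
fit([(b,(100,60,20),(130,255,255))],.57,-.335,8,.017,.067,.028,.028,11,'tamper hdl')
A,B=[cv2.cvtColor(q['image'],cv2.COLOR_RGB2BGR) for q in(a,b)]
cv2.imwrite('pics/end.png',np.vstack([cv2.resize(B[90:310,80:350],(560,456),interpolation=cv2.INTER_CUBIC)]))
E
```

```text
t 55.25 tcp [0.5084 0.373  0.2317] F [-0.7 -0.1  0.1] w 0.04
X [0.074 0.997 0.   ] Y [ 0.997 -0.074  0.001] Z [ 0.001  0.    -1.   ]
orange rect c 421 287 size 42 24 longdir 85.5 centroid [422. 286.] px [136. 246.]
white rect c 414 197 size 45 26 longdir 84.4 centroid [414. 197.] px [172. 250.]
scr handle [ 423.5 -341.8   -1.9] err 0.21 [196]
tamper hdl [ 571.1 -335.5  -12.6] err 0.31 [237]
```

View pics/end.png

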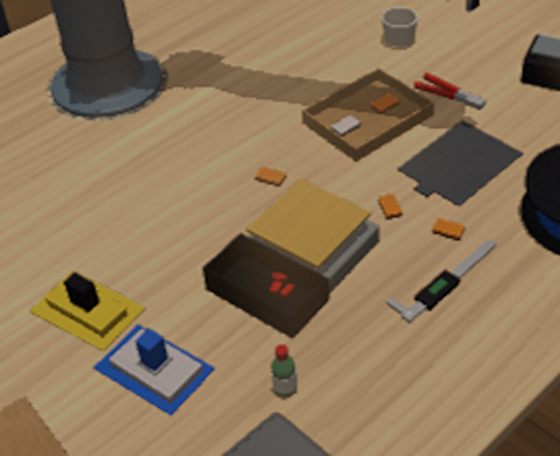

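```bash
python3 -c "
from h import *
print(r.finish_job())"
```

```text
the job is handed in; nothing more can be done
None
```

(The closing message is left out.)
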